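Hang a kitchen bin on the slatted rail

ROBOT

A 6-joint arm with a two-finger parallel gripper is mounted at the origin on the work surface. World frame = base frame: x ahead of the robot, y to its left, z up, the work surface at z = 0. Lengths are in m, angles in rad, forces in N, time in s.
With the tool pointing down it reaches from about 0.375 to 0.9 m from the base axis. Payload 3.1 kg.
Tool frame: the origin (TCP) lies midway between the tips of the shut fingers; the grasp point (between the pads) lies 19 mm behind it; x points along the fingers, y is the direction in which the jaws open and shut, and the axes are right-handed (so a half turn about x gives the same grasp; the last joint's range is limited). The gripper opens to 87 mm and grips with 3 to 60 N. Pads are 19 mm wide; open, the fingers measure 117 mm over their backs; the gripper's body (75 mm by 190 mm) begins 51 mm behind the grasp point.
Start: joints at [1.062, 0.527, 1.433, -0, 1.181, -0.178], TCP at [0.202, 0.591, 0.223] pointing down, gripper open.
Joint ranges: [-3.08, 3.08], [-0.75, 2.2], [0.22, 2.44], [-1.43, 4.57], [0, 2.65], [-2.85, 2.85]. Speed limits (rad/s): [2.79, 2.79, 3.14, 3.14, 3.14, 3.14].

INTERFACE

Orientations are given as a unit quaternion [x, y, z, w].
In Python, from rig import get_obs, imaging, robot gives the robot as it stands.
- The arm moves only by the shell command python3 -m inch 'ROWS' [FORCE]. ROWS is JSON, a list of rows, each a list of 3 entries, a list of its own where there are three numbers: the finger opening in mm, from 0 to 87, then the shift along the tool's x, y, z in mm, then the turn, a rotation vector about the tool's x, y, z in degrees. In form: [[grip, [dx, dy, dz], [wx, wy, wz]], ...]. A call has 1 to 12 rows; each row shifts and turns the pose as measured when the row begins, along the tool's axes as they then stand; what a row does not reach is not made up. A row lasts 1/8 s, in which the tool goes at most 62.5 mm and 10.7 degrees, less where a joint would pass 70% of its speed; a pose out of reach is approached as far as the arm can. A call with a gripper value outside its range is refused whole. The fingers move at their own pace and stop on an object; FORCE is the grip in N (left out, the last holds). Time passes only in rows, so rows that do not move let the fingers close. It gives the time, the measured TCP pose, the force and the opening at its end, in the units of the state.
- get_obs(): the state, without advancing time (a new reading comes with each control period).
- imaging.camera(name): name is "scene" or "top"; returns the picture (420x560x3 uint8, red, green, blue); there is no depth.
- imaging.camera_params(name): a dict with "camera_matrix" (3x3 intrinsics, pixels), "xyz" and "rotation" of the camera in the world. Camera axes: x right, y down, z forward; pixel columns grow to the right and rows downward; lengths in m; the calibration is good to about 2 mm. A picture is of the moment at which its call begins. camera_params takes no time and is no camera call.
- robot.hand_in(): hands the job in, once; it reports no verdict.
Trained networks look in the newest picture that a camera, given by its name, has taken for a name from the list of things; names that differ only in an ending like _2 or _b are one class to them, and where a whole thing is asked for, a point or a joint stands for the part that bears it (a point fixed in the world has none). Each returns a list of dicts, best first, with "confidence" (0 to 1); they miss things now and then, are a little off and sometimes report something else, mostly with a low value. They report only what shows in the picture. A call takes as long as a camera call. They do not tell look-alikes from the thing itself.
- imaging.cut_out(camera, target): "pixels" (420x560 bool, what is visible of it) and "box" ([centre column, centre row, width, height] in pixels, round what is visible of it).
- imaging.tip_of(camera, target): "pixel" ([column, row] in pixels: a listed point, or the origin of a listed thing).
The state is a dict: "time": time; "q": joint angles; "joint_velocities": joint speeds; "joint_torque": joint torques, N m; "position": TCP position; "tool_rot": TCP orientation; "ft_force": force on the tool from outside, world axes, zero at the start; "moment": the same for the moment, N m; "grip_width": finger opening in m.
Only numpy, scipy, OpenCV 4.12 (cv2) and the standard library are available. Lean on these libraries where they do the work, as an engineer would, in place of code of your own. Each camera call takes 0.05 s, during which the arm holds its last target. There are 200 camera calls.

TASK

Hang the loose white bin that has the hooked lip on the slatted rail, in the free space between the bin already hanging there and the little spoon hook: with its front raised, tilt the lip into the upper groove, lower the front until the bin hangs by itself on the sprung catch and let go of it, then press its front down until it snaps fully home, level and flush with the rail. Leave everything else standing where it is.

Things in the scene. Friction and masses are not known exactly. Their poses are not given: they have to be found in the camera images.
- bin: loose open white bin to hang, about 0.14 kg, upright on the worktop at first: 116 mm deep (x -58 to 58), 56 wide (y), 66 high, walls 3. Origin: centre of its underside; z up; x points to its back, where the hook is; its front is -x. It can be gripped across its 56 mm width
- bin_back (a point): point on the bin's back face at the tongue's underside, bin frame (58, 0, 63) mm. It meets point groove (x, z; 2.5 mm of play outwards) when the bin is fully home. From here a tongue 40 mm wide, 3 thick (z 63 to 66) juts back to x 67.5
- bin_lip (a point): tip of the hook's flange, bin frame (66, 0, 84) mm: the tongue's end is turned up as a flange 40 mm wide, 3 thick (x 64.5 to 67.5), reaching from z 63 to 84. 21 mm tall, it passes the 16 mm groove only with the bin's front raised about 30 to 50 degrees, moving in and upwards behind the top slat
- bin_nib (a point): centre of the rounded head (radius 3 mm, 12 wide) of the nib low on the bin's back, bin frame (66.3, 0, 8) mm; a 3 mm thick stem joins it to the back
- bin_front (a point): middle of the top of the front pull lip, bin frame (-64, 0, 66) mm: the place to press down. The lip is 14 mm deep (x -57 to -71), 56 wide, 4 thick
- rail: slatted aluminium rail, fixed, 340 mm long (y), 152 high. Origin: worktop level under the middle of its front face; x points into the rail, z up; its front looks to -x. Slats 4 mm thick (x 0 to 4) at z 12-45, 61-110, 126-152; hollow behind them to x 27. Inner length y -160 to 160; the end plates stand 1.5 mm proud of the face. Foot: x -5 to 105, 12 high
- groove (a point): middle of the lower front edge of the upper groove, rail frame (0, 0, 110) mm, axes as the rail's. The groove opens from z 110 to 126; the tongue finally rests on its lower edge, which is the top of the middle slat, and the bin's back lies on that slat's face
- roller (a point): middle of the sprung smooth roller (catch), 6 mm across, along the whole lower groove, rail frame (3, 0, 57.8) mm; it yields upwards 6 mm. With the tongue down in the groove the nib meets it and the bin hangs with its front about 8 to 10 degrees high; some 6 to 9 N down on the front pull lip snaps the nib under it
- hung_bin: a like bin already hanging near one end of the rail (fixed, centred 122 mm along the rail from the middle, on either side; 56 wide). Origin and axes as the bin's
- spoon_hook: small steel hook plate 16 mm wide hanging near the other end of the rail (fixed, 122 mm from the middle); it juts 49 mm from the rail's face. Origin 58 mm in front of the rail's face, 47 mm above the worktop; axes as the rail's
- plain_box: the look-alike open white box, same body and front pull lip as the bin but with no hooked lip and no nib at its back; a bystander. Origin: centre of its underside
- mug: white mug, 76 mm across, 90 high; bystander, origin under its centre
- jar: glass jar, 60 mm across, 85 high; bystander, origin under its centre
- spice: small spice jar, 42 mm across, 85 high, standing between the boxes and the rail; bystander, origin under its centre
- soap: clear bottle, 60 mm across, 150 high; bystander, origin under its centre
- tin: steel can, 72 mm across, 100 high; bystander, origin under its centre
- spoon: spoon lying on the worktop; bystander
Not all that is in view belongs to the job. What is shaped like the bin but green, red or turquoise is not meant.

How it is judged:
On the way, in this order (a step that is already met when the one before it is completed fails the run):
1. the lip is behind the upper groove's top slat while the bin's front is still raised (tilt over 0.25 rad) (x of bin_lip in the frame of groove between 0.005 and 0.027 m and z of bin_lip in the frame of groove between 0.008 and 0.04 m and y of bin_lip in the frame of groove between -0.14 and 0.14 m and angle between bin's own z axis and vertical above 0.25 rad), for 0.1 s.
2. the bin hangs by itself in the groove, on the catch with its front still high (tilt over 0.085 rad), not touched by the fingers (x of bin_lip in the frame of groove between 0.005 and 0.027 m and z of bin_lip in the frame of groove between 0.008 and 0.04 m and y of bin_lip in the frame of groove between -0.14 and 0.14 m and angle between bin's own z axis and vertical above 0.085 rad and contact force between the fingers and bin below 0.1 N), for 0.2 s.
At the end, for the whole second after the job is handed in: the bin hangs in the upper groove between its neighbours, lip behind the top slat, bin_back within 3 mm (4 mm outwards) of the groove's lower front edge, level within 0.06 rad, square to the rail within 0.07 rad, within 100 mm of the rail's middle, at rest (x of bin_back in the frame of groove between -0.004 and 0.003 m and z of bin_back in the frame of groove between -0.003 and 0.003 m and y of bin_back in the frame of groove between -0.1 and 0.1 m and x of bin_lip in the frame of groove above 0.004 m and angle between bin's own z axis and vertical below 0.06 rad and angle between the x axis of bin and the x axis of rail, either way round below 0.07 rad and linear speed of bin below 0.02 m/s and angular speed of bin below 0.1 rad/s); the robot touches nothing.
It fails at once if a bystander is knocked or shifted by more than 30 mm (distance of any of plain_box, mug, jar, spice, soap, tin, spoon from where it was at the start of the episode above 0.03 m).
It also fails if it takes over 48 s, if anything falls off the work surface, if the arm or the gripper's body presses on something with over 40 N, if the wrist force passes 120 N, or if a joint passes its speed limit or range.

## Working session

There is one attempt and no reset: what is moved stays moved. The work goes in short steps, Python scripts to look and compute and a shell command to move; the robot and the scene stay as the last step left them, time stands still between calls to the robot, and variables do not carry over. Pictures are saved under pics/ and viewed, about 8 in all and at most 12, crops included, and the job is handed in when it is done.

```bash
mkdir -p pics; ls
python3 - <<'E'
from rig import get_obs, imaging, robot
import cv2,numpy as np
print(get_obs())
ims=[]
for n in ("scene","top"):
    im=imaging.camera(n); cv2.imwrite(f"pics/{n}0.png",im[:,:,::-1]); 
    p=imaging.camera_params(n); print(n,p)
    for t in ("bin","bin_lip","bin_front","bin_nib","bin_back","groove","roller","hung_bin","spoon_hook","plain_box","rail"):
        for d in imaging.tip_of(n,t): print(n,t,np.round(d["pixel"],1),round(d["confidence"],2))
E
```

```text
pics
{'time': 0.0, 'q': array([ 1.06251130e+00,  5.28470348e-01,  1.43389491e+00, -3.05588830e-05,
        1.18137644e+00, -1.78503055e-01]), 'joint_velocities': array([ 0.00084179, -0.00173617,  0.00042832, -0.00107095,  0.00100177,
        0.00172649]), 'joint_torque': array([ 1.42424087e-03, -4.40034449e+01, -1.76592761e+01,  6.33980753e-02,
        5.80437889e-02, -1.64569719e-04]), 'position': array([0.2020214 , 0.59068264, 0.22157141]), 'tool_rot': array([ 0.11534497,  0.69776244, -0.11678258,  0.69726963]), 'ft_force': array([-0.51935333, -0.59290177,  0.37151269]), 'moment': array([0.05098666, 0.03232503, 0.00798463]), 'grip_width': 0.08732242492277811}
scene {'camera_matrix': array([[379.63150181,   0.        , 277.67152954],
       [  0.        , 379.63150181, 206.62133464],
       [  0.        ,   0.        ,   1.        ]]), 'xyz': array([ 1.11576753, -0.53133933,  1.00653003]), 'rotation': array([ 0.84338524,  0.43743829, -0.14120466, -0.27822709])}
scene bin [181.9 197.2] 0.94
scene bin [306.3 167.3] 0.93
scene bin [281.6 244.5] 0.76
scene bin [121.8 217.5] 0.67
scene b
[... 1244 characters left out ...]
8] 0.6
top bin_lip [267.7 180.2] 0.86
top bin_lip [438.2 346.3] 0.68
top bin_lip [366.5 334.3] 0.57
top bin_front [424.8 297.3] 0.89
top bin_front [347.3 285.5] 0.68
top bin_front [313.6 188.6] 0.65
top bin_front [182.  277.5] 0.64
top bin_front [224.6 152. ] 0.59
top bin_nib [227.2 247.8] 0.97
top bin_nib [266.2 186.3] 0.63
top bin_nib [361.6 329.6] 0.62
top bin_nib [425.9 340.9] 0.61
top bin_back [432.3 339.4] 0.96
top bin_back [222.3 249.6] 0.64
top bin_back [267.6 183.1] 0.62
top bin_back [366.2 329.3] 0.58
top bin_back [133.1 208.5] 0.19
top groove [119.9 201.4] 0.81
top roller [126.6 203.8] 0.61
top hung_bin [152.4 161.5] 0.63
top plain_box [266.8 259.6] 0.7
top rail [132.3 207. ] 0.57
```

Run:
```python
import cv2,numpy as np
a=cv2.imread("pics/scene0.png");b=cv2.imread("pics/top0.png")
cv2.imwrite("pics/s1.png",cv2.resize(a[100:310,60:480],(800,400),interpolation=cv2.INTER_CUBIC))
cv2.imwrite("pics/t1.png",cv2.resize(b,(800,600),interpolation=cv2.INTER_CUBIC))
```

```text
(no output)
```

View pics/s1.png

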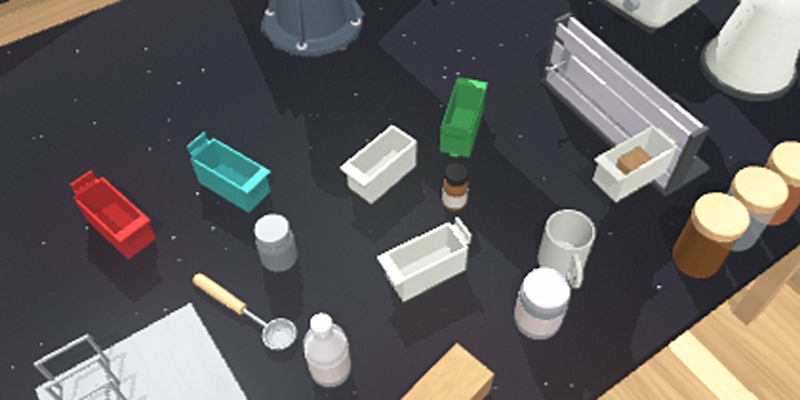

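View pics/t1.png

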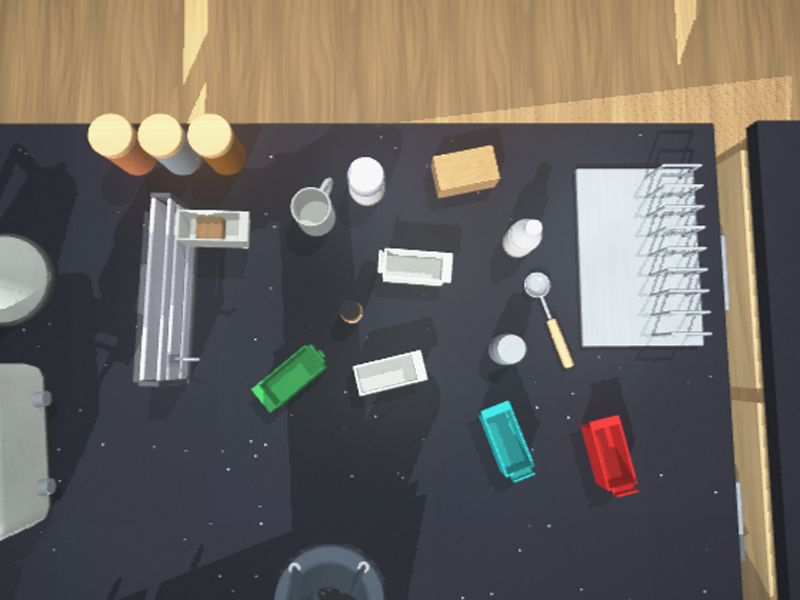

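The white candidates in the scene image are the bin at (283,236) and the box at (259,188). In the top image they are at (291,187) and (272,261). The one at scene (283,236) has an upturned hook at (303,222), so it fits the description. The other has only a pull lip, so it is the plain_box. I'll confirm in a crop while fitting poses.

```bash
cat > h.py <<'E'
import numpy as np,cv2
from rig import get_obs, imaging, robot
from scipy.spatial.transform import Rotation as R
from scipy.optimize import least_squares
CP={n:imaging.camera_params(n) for n in("scene","top")}
def proj(n,P):
    c=CP[n]; p=R.from_quat(c["rotation"]).inv().apply(np.atleast_2d(P)-c["xyz"]) if len(c["rotation"])==4 else None
    u=p@c["camera_matrix"].T; return u[:,:2]/u[:,2:]
def ray(n,px,z):
    c=CP[n]; d=R.from_quat(c["rotation"]).apply(np.linalg.solve(c["camera_matrix"],[*px,1.])); t=(z-c["xyz"][2])/d[2]; return c["xyz"]+t*d
def pose(p,pts): return R.from_euler("z",p[2]).apply(np.atleast_2d(pts))+[p[0],p[1],p[3] if len(p)>3 else 0]
def fit(obs,p0):  # obs: (cam, local point m, pixel)
    f=lambda p:np.concatenate([proj(n,pose(p,l))[0]-px for n,l,px in obs])
    s=least_squares(f,p0,loss="soft_l1"); return s.x,np.round(f(s.x).reshape(-1,2),1)
B=dict(bin=[0,0,0],bin_lip=[.066,0,.084],bin_front=[-.064,0,.066],bin_nib=[.0663,0,.008],bin_back=[.058,0,.063])
E
python3 - <<'E'
from h import *
s="scene";t="top"
ob=[(s,B["bin"],(281.6,244.5)),(s,B["bin_lip"],(306.5,218.6)),(s,B["bin_front"],(263.9,244.4)),(s,B["bin_nib"],(299.6,234.6)),(s,B["bin_back"],(300.3,222.4)),
(t,B["bin"],(289.5,192)),(t,B["bin_lip"],(267.7,180.2)),(t,B["bin_front"],(313.6,188.6)),(t,B["bin_nib"],(266.2,186.3)),(t,B["bin_back"],(267.6,183.1))]
print(fit(ob,[.5,-.13,1.57]))
ob=[(s,[0,0,.11],(380.9,149.4)),(s,[.003,0,.0578],(383,159.9)),(s,[0,0,0],(376.7,174.5)),(t,[0,0,.11],(119.9,201.4)),(t,[.003,0,.0578],(126.6,203.8)),(t,[0,0,0],(132.3,207))]
pr,r=fit(ob,[.45,.3,1.57]);print(pr,r)
im=cv2.imread("pics/top0.png");g=cv2.cvtColor(im,6)
L=cv2.createLineSegmentDetector().detect(g)[0][:,0]
for l in L:
    if np.hypot(l[2]-l[0],l[3]-l[1])>45 and max(l[0],l[2])<150 and 90<min(l[1],l[3])<280:
        a,b=ray(t,l[:2],.152),ray(t,l[2:],.152);d=b-a;print(np.round(l),np.round(a[:2],3),np.round(b[:2],3),"yaw",round(np.degrees(np.arctan2(d[1],d[0])),1))
big=cv2.imread("pics/scene0.png")
c1=cv2.resize(big[150:270,230:350],(600,600),interpolation=3)
cv2.imwrite("pics/c1.png",c1)
E
```

```text
(array([ 0.63459811, -0.16722934,  1.45153327]), array([[ 0.7, -1.8],
       [-4.2,  0.3],
       [-0.7, -4.4],
       [ 1.4, -1.9],
       [-0.7,  1.5],
       [-0.1, -3.2],
       [-1.6,  1. ],
       [-0. , -0.9],
       [ 0.3, -0.6],
       [ 1.6, -0.2]]))
[0.58643385 0.27710849 0.81778347] [[ 2.4 -0.6]
 [-2.3 -0.1]
 [-0.5 -3.5]
 [-0.1  0.2]
 [-0.5 -0.6]
 [ 1.6 -0.7]]
[105. 136.  95. 266.] [0.749 0.305] [0.423 0.317] yaw 177.8
[117. 138. 109. 263.] [0.743 0.275] [0.429 0.284] yaw 178.2
[112. 264. 119. 141.] [0.426 0.277] [0.736 0.268] yaw -1.8
[122. 146. 115. 263.] [0.724 0.259] [0.429 0.269] yaw 178.2
[100. 263. 107. 157.] [0.429 0.304] [0.695 0.297] yaw -1.7
[119. 246. 124. 169.] [0.472 0.26 ] [0.662 0.255] yaw -1.6
[131. 248. 135. 173.] [0.465 0.232] [0.652 0.226] yaw -1.8
[130. 172. 126. 237.] [0.656 0.24 ] [0.493 0.244] yaw 178.4
[ 53. 136.  40. 184.] [0.75  0.434] [0.625 0.461] yaw 167.5
```

View pics/c1.png

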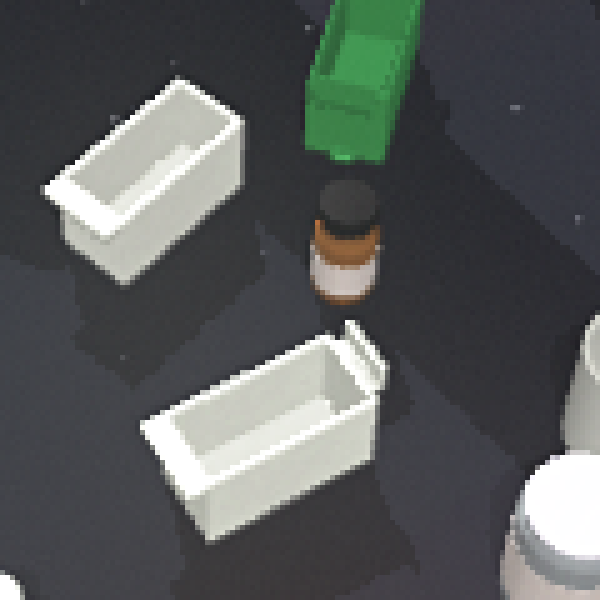

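The crop confirms it: the lower white bin carries the flange at its back (crop (365,355)), and the upper box has only a pull lip. Next I refine the bin pose by silhouette and plan the insertion path in the side profile.

```bash
cat >> h.py <<'E'
def binverts():
    V=[]
    for x0,x1,y,z0,z1 in((-58,58,28,0,66),(-71,-57,28,62,66),(64.5,67.5,20,63,84)):
        V+=[[x/1e3,s*y/1e3,z/1e3] for x in(x0,x1) for s in(-1,1) for z in(z0,z1)]
    return np.array(V).reshape(3,8,3)
def sil(n,T):
    m=np.zeros((420,560),np.uint8)
    for v in binverts(): cv2.fillConvexPoly(m,cv2.convexHull(np.round(proj(n,T(v))*16).astype(np.int32)),1,shift=4)
    return m>0
E
cat > ins.py <<'E'
# side-profile clearance of bin (pose of lip x,z in rail frame mm, tilt deg) to slats, mm
import numpy as np
def seg(a,b,n=40): return np.linspace(a,b,n)
P=np.vstack([seg((58,0),(58,66)),seg((58,0),(-58,0)),seg((58,66),(64.5,66)),seg((58,63),(67.5,63)),seg((67.5,63),(67.5,84)),seg((64.5,66),(64.5,84)),seg((64.5,84),(67.5,84)),
 [(66.3+3*np.cos(a),8+3*np.sin(a)) for a in np.linspace(0,6.3,20)]])
S=[(0,4,12,45),(0,4,61,110),(0,4,126,152),(27,30,0,152),(-5,105,0,12)]
def tf(lx,lz,th,pt):
    t=np.radians(th);d=np.asarray(pt,float)-(66,84);return np.stack([lx+d[...,0]*np.cos(t)+d[...,1]*np.sin(t),lz-d[...,0]*np.sin(t)+d[...,1]*np.cos(t)],-1)
def clr(lx,lz,th,roll=True):
    Q=tf(lx,lz,th,P);c=99
    for x0,x1,z0,z1 in S:
        dx=np.maximum(x0-Q[:,0],Q[:,0]-x1);dz=np.maximum(z0-Q[:,1],Q[:,1]-z1)
        d=np.where((dx<0)&(dz<0),np.maximum(dx,dz),np.hypot(np.maximum(dx,0),np.maximum(dz,0)));c=min(c,d.min())
    if roll:c=min(c,(np.hypot(Q[:,0]-3,Q[:,1]-57.8)-3).min())
    return c
if __name__=="__main__":
    for th in (45,42,40,38,35,30,25,20,15,12,10,9,8):
        row=[]
        for lx in (-4,0,2,4,6,8,10,12,14,16):
            b=max((clr(lx,lz,th),lz) for lz in np.arange(108,136,.5)); row.append("%d:%.1f@%.1f"%(lx,b[0],b[1]))
        print(th,*row)
E
python3 ins.py
python3 - <<'E'
from h import *
from scipy.optimize import minimize
M={}
for n,c in(("scene",(281,240)),("top",(291,188))):
    imaging.camera(n)
    ds=[d for d in imaging.cut_out(n,"bin") if np.hypot(*(np.array(d["box"][:2])-c))<15]; print(n,[(d["confidence"],d["box"]) for d in ds]); M[n]=ds[0]["pixels"]
def J(p): 
    s=0
    for n in M:
        a=sil(n,lambda v:pose(p,v)); s+=1-(a&M[n]).sum()/(a|M[n]).sum()
    return s
p0=[.6346,-.1672,1.4515]
best=min((minimize(J,p0,method="Nelder-Mead",options=dict(initial_simplex=np.array([p0]+[np.add(p0,d) for d in np.diag([s,s,s*8])]))) for s in(.004,.01,-.008)),key=lambda r:r.fun)
print(best.x,best.fun,np.degrees(best.x[2]))
for k,px,z in(("spice",(245,215),.085),("mug",(219,148),.09),("jar",(256,127),.085)): print(k,ray("top",px,z))
o=get_obs();r=R.from_quat(o["tool_rot"]);print(o["time"],r.as_matrix().round(3))
E
```

```text
45 -4:7.7@119.0 0:5.2@119.5 2:4.4@120.5 4:3.5@121.0 6:2.7@122.0 8:2.7@124.0 10:2.7@126.0 12:2.7@128.0 14:3.1@129.5 16:3.9@130.0
42 -4:7.5@119.5 0:5.1@120.0 2:4.0@120.5 4:3.2@121.5 6:2.4@122.5 8:2.3@124.5 10:2.3@127.0 12:2.4@129.0 14:3.3@130.0 16:3.9@130.5
40 -4:7.6@119.5 0:4.9@120.0 2:4.0@121.0 4:3.0@122.0 6:2.2@123.0 8:2.0@125.0 10:2.1@127.5 12:2.4@129.5 14:3.3@130.5 16:3.9@131.0
38 -4:7.5@119.5 0:4.7@120.5 2:3.7@121.0 4:2.7@122.0 6:1.8@123.0 8:1.7@125.5 10:1.7@128.0 12:2.4@130.0 14:3.3@131.0 16:4.0@131.5
35 -4:7.2@119.5 0:4.5@120.5 2:3.5@121.5 4:2.4@122.5 6:1.4@124.0 8:1.4@126.5 10:1.4@129.5 12:2.4@130.5 14:3.4@131.5 16:4.1@132.0
30 -4:7.0@120.0 0:4.0@121.0 2:2.8@122.0 4:1.8@123.5 6:0.7@125.0 8:0.7@128.5 10:1.4@130.5 12:2.6@131.5 14:3.7@133.0 16:4.6@133.0
25 -4:6.6@120.5 0:3.6@122.0 2:2.2@123.0 4:0.9@124.5 6:0.1@126.5 8:0.3@130.0 10:1.6@131.5 12:2.9@132.5 14:4.4@133.5 16:3.9@134.5
20 -4:6.0@121.0 0:2.8@123.0 2:1.4@124.0 4:-0.0@125.5 6:-0.5@129.0 8:0.6@131.0 10:1.9@132.5 12:3.5@133.5 14:3.6@135.5 16:1.7@135.5
15 -4:5.3@121.5 0:2.0@123.5 2:0.5@125.0 4:-0.9@126.5 6:-0.5@130.5 8:0.8@131.5 10:2.5@133.0 12:3.0@135.5 14:1.1@135.5 16:-0.5@135.5
12 -4:4.9@122.0 0:1.5@124.5 2:-0.1@125.5 4:-1.5@127.5 6:-0.4@130.5 8:1.2@132.0 10:2.7@134.0 12:0.8@134.0 14:-0.9@135.0 16:-2.0@135.5
10 -4:4.5@122.5 0:1.0@124.5 2:-0.6@126.0 4:-1.8@129.5 6:-0.3@131.0 8:1.4@132.0 10:0.3@135.0 12:-0.8@129.0 14:-1.9@129.0 16:-1.9@134.5
9 -4:4.4@122.5 0:0.9@125.0 2:-0.8@126.5 4:-1.8@129.5 6:-0.2@131.0 8:0.9@135.0 10:-0.6@130.0 12:-1.2@129.0 14:-1.7@134.5 16:-1.9@134.0
8 -4:4.2@122.5 0:0.6@125.0 2:-1.0@126.5 4:-1.7@129.5 6:-0.2@131.0 8:-0.1@130.5 10:-1.1@129.5 12:-1.3@133.0 14:-1.9@134.5 16:-2.0@130.0
scene [(0.73, [281.0, 238.3, 54.2, 42.3])]
top []Traceback (most recent call last):
  File "<stdin>", line 6, in <module>
IndexError: list index out of range
```

Run:
```python
from h import *
from scipy.optimize import minimize
M={}
for n,(r0,r1,c0,c1) in(("scene",(212,264,252,316)),("top",(168,206,260,322))):
    im=cv2.imread(f"pics/{n}0.png").astype(int); w=(im.min(2)>105)&(im.max(2)-im.min(2)<45); m=np.zeros_like(w); m[r0:r1,c0:c1]=w[r0:r1,c0:c1]
    m=cv2.morphologyEx(m.astype(np.uint8),cv2.MORPH_CLOSE,np.ones((5,5)))>0; M[n]=m; print(n,m.sum())
def J(p): 
    s=0
    for n in M:
        a=sil(n,lambda v:pose(p,v)); s+=1-(a&M[n]).sum()/(a|M[n]).sum()
    return s
p0=[.6346,-.1672,1.4515]
for s in(.004,.01,-.008):
    b=minimize(J,p0,method="Nelder-Mead",options=dict(initial_simplex=np.array([p0]+[np.add(p0,d) for d in np.diag([s,s,s*8])])))
    print(b.x,b.fun,np.degrees(b.x[2]))
for k,px,z in(("spice",(245,215),.085),("mug",(219,148),.09),("jar",(256,127),.085)): print(k,ray("top",px,z))
o=get_obs();r=R.from_quat(o["tool_rot"]);print(o["time"],r.as_matrix().round(3))
```

```text
scene 1245
top 1227
[ 0.63510937 -0.16470149  1.48472341] 0.053122997098107194 85.06838529447596
[ 0.63516052 -0.16488547  1.48625276] 0.052360175812501075 85.15601028823455
[ 0.63512467 -0.16470059  1.48451308] 0.053122997098107194 85.05633406457135
spice [ 0.55168422 -0.04511623  0.085     ]
mug [0.73237591 0.02438158 0.09      ]
jar [ 0.7915561  -0.07481787  0.085     ]
1.4 [[ 0.     0.324  0.946]
 [ 0.     0.946 -0.324]
 [-1.     0.     0.   ]]
```

```bash
cat >> h.py <<'E'
G=np.array([-.005,0,.045]); T=np.radians(25)
RAIL=np.array([.586,.279,np.radians(88.2)])
RT=R.from_matrix(np.array([[np.sin(T),0,-np.cos(T)],[0,-1,0],[-np.cos(T),0,-np.sin(T)]]).T)  # tool axes in bin frame
def tcp(binpos,binR): # tool pose for bin pose when grasped
    r=binR*RT; return binR.apply(G)+binpos+r.apply([.019,0,0]),r
def railbin(lx,lz,th,y=-0.0): # bin pose: lip (mm) in rail frame, tilt deg, y in rail m
    rr=R.from_euler("z",RAIL[2]); b=rr*R.from_euler("y",th,degrees=True)
    return rr.apply([lx/1e3,y,lz/1e3])+[RAIL[0],RAIL[1],0]-b.apply([.066,0,.084]),b
def rows(tp,tr,n,p=None,r=None):
    o=get_obs(); p=o["position"] if p is None else p; r=R.from_quat(o["tool_rot"]) if r is None else r
    w=(r.inv()*tr).as_rotvec(); out=[]
    for i in range(n):
        ri=r*R.from_rotvec(w*i/n); out.append((np.round(ri.inv().apply((tp-p)/n)*1e3,1).tolist(),np.round(np.degrees(w/n),2).tolist()))
    return out
E
python3 - <<'E'
from h import *
bp=np.array([.635,-.165,0]);br=R.from_euler("z",85.1,degrees=True)
p,r=tcp(bp,br); print(p,r.as_matrix().round(3))
pre=p-r.apply([.1,0,0]); print(pre)
for x in rows(pre,r,18): print(x)
E
```

```text
[ 0.63525879 -0.16198133  0.02778015] [[ 0.036  0.996 -0.077]
 [ 0.421 -0.085 -0.903]
 [-0.906  0.    -0.423]]
[ 0.63164892 -0.2040887   0.11841093]
([5.8, -34.1, 36.9], [4.15, 1.18, 0.92])
([4.5, -31.4, 39.4], [4.15, 1.18, 0.92])
([3.2, -28.5, 41.6], [4.15, 1.18, 0.92])
([1.9, -25.5, 43.6], [4.15, 1.18, 0.92])
([0.6, -22.3, 45.4], [4.15, 1.18, 0.92])
([-0.7, -18.9, 46.9], [4.15, 1.18, 0.92])
([-2.0, -15.5, 48.1], [4.15, 1.18, 0.92])
([-3.2, -11.9, 49.0], [4.15, 1.18, 0.92])
([-4.4, -8.3, 49.7], [4.15, 1.18, 0.92])
([-5.5, -4.6, 50.0], [4.15, 1.18, 0.92])
([-6.6, -0.9, 50.1], [4.15, 1.18, 0.92])
([-7.6, 2.9, 49.9], [4.15, 1.18, 0.92])
([-8.5, 6.6, 49.4], [4.15, 1.18, 0.92])
([-9.4, 10.3, 48.6], [4.15, 1.18, 0.92])
([-10.2, 13.9, 47.5], [4.15, 1.18, 0.92])
([-10.9, 17.5, 46.1], [4.15, 1.18, 0.92])
([-11.5, 21.0, 44.5], [4.15, 1.18, 0.92])
([-12.1, 24.3, 42.6], [4.15, 1.18, 0.92])
```

```bash
python3 -m inch '[[87,[0,-34,37],[4.15,1.2,0.9]],[87,[0,-31,39],[4.15,1.2,0.9]],[87,[0,-28,42],[4.15,1.2,0.9]],[87,[0,-25,44],[4.15,1.2,0.9]],[87,[0,-22,45],[4.15,1.2,0.9]],[87,[0,-19,47],[4.15,1.2,0.9]],[87,[-2,-15,48],[4.15,1.2,0.9]],[87,[-3,-12,49],[4.15,1.2,0.9]],[87,[-4,-8,50],[4.15,1.2,0.9]],[87,[-5,-5,50],[4.15,1.2,0.9]],[87,[-6,-1,50],[4.15,1.2,0.9]],[87,[-7,3,50],[4.15,1.2,0.9]]]' 25
python3 - <<'E'
from h import *
bp=np.array([.635,-.165,0]);br=R.from_euler("z",85.1,degrees=True)
p,r=tcp(bp,br); pre=p-r.apply([.1,0,0]); print(pre)
for x in rows(pre,r,8): print(x)
E
```

```text
time: 2.9
position: [0.4976, 0.0498, 0.1642]
tool_rot: [0.487, 0.644, -0.316, 0.498]
ft_force: [0.8, 0.5, 0.7]
grip_width: 0.0872
[ 0.63164892 -0.2040887   0.11841093]
([-4.9, 5.0, 35.7], [3.0, 0.78, 0.58])
([-5.4, 6.9, 35.3], [3.0, 0.78, 0.58])
([-5.8, 8.8, 34.8], [3.0, 0.78, 0.58])
([-6.1, 10.6, 34.2], [3.0, 0.78, 0.58])
([-6.5, 12.5, 33.5], [3.0, 0.78, 0.58])
([-6.8, 14.3, 32.7], [3.0, 0.78, 0.58])
([-7.1, 16.0, 31.8], [3.0, 0.78, 0.58])
([-7.3, 17.7, 30.8], [3.0, 0.78, 0.58])
```

```bash
python3 -m inch '[[87,[-7,5,36],[3,0.8,0.6]],[87,[-7,7,35],[3,0.8,0.6]],[87,[-7,9,35],[3,0.8,0.6]],[87,[-7,11,34],[3,0.8,0.6]],[87,[-7,12,34],[3,0.8,0.6]],[87,[-7,14,33],[3,0.8,0.6]],[87,[-7,16,32],[3,0.8,0.6]],[87,[-7,18,31],[3,0.8,0.6]]]'
python3 - <<'E'
from h import *
bp=np.array([.635,-.165,0]);br=R.from_euler("z",85.1,degrees=True)
p,r=tcp(bp,br); pre=p-r.apply([.09,0,0]); 
for x in rows(pre,r,3): print(x)
for n,(r0,r1,c0,c1) in(("scene",(180,280,220,340)),("top",(130,240,240,360))):
    im=imaging.camera(n); cv2.imwrite(f"pics/g_{n}.png",cv2.resize(im[r0:r1,c0:c1,::-1],(0,0),fx=4,fy=4,interpolation=3))
a,b=[cv2.resize(cv2.imread(f"pics/g_{n}.png"),(400,380)) for n in("scene","top")];cv2.imwrite("pics/g.png",np.hstack([a,b]))
E
```

```text
time: 3.9
position: [0.6361, -0.2212, 0.1223]
tool_rot: [0.628, 0.564, -0.397, 0.359]
ft_force: [-0.5, -0.5, 0.4]
grip_width: 0.0867
([6.9, -2.1, -4.4], [-0.33, -0.08, -0.21])
([6.9, -2.1, -4.4], [-0.33, -0.08, -0.21])
([6.9, -2.0, -4.5], [-0.33, -0.08, -0.21])
```

View pics/g.png

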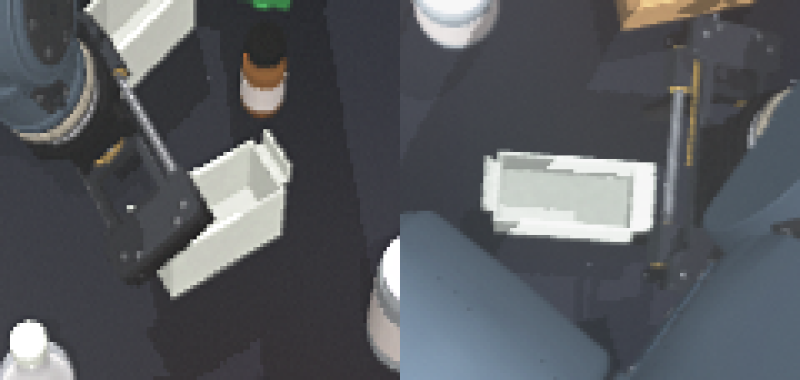

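The gripper sits behind and above the bin's front, jaws across its width. In the right half the bin is at (570,195) and the jaw line at (680,180). Correcting, then descending along the tool.

```bash
python3 -m inch '[[87,[7,-2,-4.5],[-0.3,0,-0.2]],[87,[7,-2,-4.5],[-0.3,0,-0.2]],[87,[7,-2,-4.5],[-0.3,0,-0.2]],[87,[0,0,0],[0,0,0]]]'
python3 - <<'E'
from h import *
bp=np.array([.635,-.165,0]);br=R.from_euler("z",85.1,degrees=True)
p,r=tcp(bp,br); 
for x in rows(p,r,5): print(x)
E
```

```text
time: 4.5
position: [0.6312, -0.1978, 0.107]
tool_rot: [0.622, 0.571, -0.395, 0.362]
ft_force: [-0.0, -0.1, 0.9]
grip_width: 0.087
([17.4, 0.2, 0.2], [0.01, -0.04, 0.01])
([17.4, 0.2, 0.2], [0.01, -0.04, 0.01])
([17.4, 0.2, 0.2], [0.01, -0.04, 0.01])
([17.4, 0.2, 0.2], [0.01, -0.04, 0.01])
([17.4, 0.2, 0.2], [0.01, -0.04, 0.01])
```

```bash
python3 -m inch '[[87,[17.4,0,0],[0,0,0]],[87,[17.4,0,0],[0,0,0]],[87,[17.4,0,0],[0,0,0]],[87,[17.4,0,0],[0,0,0]],[87,[16,0,0],[0,0,0]],[50,[0,0,0],[0,0,0]],[50,[0,0,0],[0,0,0]],[50,[0,0,0],[0,0,0]],[50,[0,0,0],[0,0,0]]]' 30; python3 -m inch '[[50,[0,0,0],[0,0,0]],[50,[0,0,0],[0,0,0]]]'
```

```text
time: 5.62
position: [0.6351, -0.1589, 0.024]
tool_rot: [0.621, 0.571, -0.395, 0.363]
ft_force: [-0.1, -0.3, -1.5]
grip_width: 0.0554
time: 5.88
position: [0.635, -0.1594, 0.0242]
tool_rot: [0.621, 0.571, -0.395, 0.363]
ft_force: [-0.2, 0.5, -2.1]
grip_width: 0.0559
```

```bash
cat >> h.py <<'E'
# measured grasp: tool pose in bin frame
_b=R.from_euler("z",85.1,degrees=True); _p=np.array([.635,-.1594,.0242]); _r=R.from_quat([.621,.571,-.395,.363])
TB=_b.inv().apply(_p-[.635,-.165,0]); TB[1]=0; RTB=_b.inv()*_r
def tcp(binpos,binR): return binpos+binR.apply(TB),binR*RTB
def binnow():
    o=get_obs(); b=R.from_quat(o["tool_rot"])*RTB.inv(); return o["position"]-b.apply(TB),b
def lipnow():
    p,b=binnow(); L=R.from_euler("z",-RAIL[2]).apply(p+b.apply([.066,0,.084])-[RAIL[0],RAIL[1],0])*1e3; x=b.apply([1,0,0]); 
    e=(R.from_euler("z",-RAIL[2])*b).as_euler("ZYX",degrees=True)
    return np.round(L,1),"yaw,tilt,roll",np.round(e,1)
E
python3 - <<'E'
from h import *
print(TB,lipnow())
bp,br=binnow(); A=tcp(bp+[0,0,.15],br)
for x in rows(*A,4): print("A",x)
p,b=railbin(-50,180,45,.008); Bq=tcp(p,b); print(Bq[0])
for x in rows(*Bq,12,*A): print("B",x)
E
```

```text
[0.00557953 0.         0.0242    ] (array([-376.3,  -66. ,   83.9]), 'yaw,tilt,roll', array([-3.1,  0. , -0. ]))
A ([-34.0, 0.0, -15.9], [0.0, 0.0, 0.0])
A ([-34.0, 0.0, -15.9], [0.0, 0.0, 0.0])
A ([-34.0, 0.0, -15.9], [0.0, 0.0, 0.0])
A ([-34.0, 0.0, -15.9], [0.0, 0.0, 0.0])
[0.57376322 0.1443092  0.18043874]
B ([10.0, -7.2, -22.7], [-0.26, -3.75, -0.02])
B ([8.5, -7.1, -23.3], [-0.26, -3.75, -0.02])
B ([7.0, -7.0, -23.9], [-0.26, -3.75, -0.02])
B ([5.4, -6.9, -24.3], [-0.26, -3.75, -0.02])
B ([3.8, -6.8, -24.6], [-0.26, -3.75, -0.02])
B ([2.2, -6.7, -24.9], [-0.26, -3.75, -0.02])
B ([0.6, -6.5, -25.0], [-0.26, -3.75, -0.02])
B ([-1.1, -6.4, -25.0], [-0.26, -3.75, -0.02])
B ([-2.7, -6.3, -24.9], [-0.26, -3.75, -0.02])
B ([-4.3, -6.2, -24.7], [-0.26, -3.75, -0.02])
B ([-5.9, -6.1, -24.4], [-0.26, -3.75, -0.02])
B ([-7.5, -6.0, -24.0], [-0.26, -3.75, -0.02])
```

```bash
python3 -m inch '[[50,[-34,0,-16],[0,0,0]],[50,[-34,0,-16],[0,0,0]],[50,[-34,0,-16],[0,0,0]],[50,[-34,0,-16],[0,0,0]],[50,[0,0,0],[0,0,0]]]' && python3 -m inch '[[50,[10,-7,-23],[-0.3,-3.75,0]],[50,[8.5,-7,-23],[-0.3,-3.75,0]],[50,[7,-7,-24],[-0.3,-3.75,0]],[50,[5.5,-7,-24],[-0.3,-3.75,0]],[50,[4,-7,-24.5],[-0.3,-3.75,0]],[50,[2,-6.7,-25],[-0.3,-3.75,0]],[50,[0.6,-6.5,-25],[-0.3,-3.75,0]],[50,[-1,-6.4,-25],[-0.3,-3.75,0]],[50,[-3,-6.3,-25],[-0.3,-3.75,0]],[50,[-4,-6.2,-25],[-0.3,-3.75,0]]]'
python3 - <<'E'
from h import *
print(lipnow())
p,b=railbin(-30,119,45,.008); C=tcp(p,b); print(C[0])
for x in rows(*C,5): print("C",x)
E
```

```text
time: 6.5
position: [0.6337, -0.1591, 0.1769]
tool_rot: [0.621, 0.572, -0.396, 0.362]
ft_force: [0.5, -1.2, -2.0]
grip_width: 0.0563
time: 7.75
position: [0.57, 0.0992, 0.1642]
tool_rot: [-0.44, -0.437, 0.571, -0.538]
ft_force: [-0.3, 0.5, -1.7]
grip_width: 0.0561
(array([-95.7,   9.4, 173.5]), 'yaw,tilt,roll', array([ 0.7, 38.4,  1.8]))
[0.57439144 0.16429933 0.11943874]
C ([5.7, 0.6, -14.7], [-0.0, -1.32, 0.29])
C ([5.4, 0.6, -14.9], [-0.0, -1.32, 0.29])
C ([5.0, 0.6, -15.0], [-0.0, -1.32, 0.29])
C ([4.7, 0.5, -15.1], [-0.0, -1.32, 0.29])
C ([4.3, 0.5, -15.2], [-0.0, -1.32, 0.29])
```

```bash
python3 -m inch '[[50,[6,0.6,-15],[0,-1.3,0.3]],[50,[5.5,0.6,-15],[0,-1.3,0.3]],[50,[5,0.6,-15],[0,-1.3,0.3]],[50,[5,0.5,-15],[0,-1.3,0.3]],[50,[4,0.5,-12],[0,-1.3,0.3]],[50,[0,0,0],[0,0,0]]]'
python3 - <<'E'
from h import *
print(lipnow())
for n in("scene","top"):
    im=imaging.camera(n)[:,:,::-1].copy(); cv2.imwrite(f"pics/p_{n}.png",im)
    for t in("bin_lip","bin_front","bin_back","bin_nib","bin"):
        print(n,t,[(np.round(d["pixel"],0).tolist(),round(d["confidence"],2)) for d in imaging.tip_of(n,t) if (n=="scene" and d["pixel"][0]>330) or (n=="top" and d["pixel"][0]<200)], end=" ")
    p,b=binnow(); print({k:np.round(proj(n,p+b.apply(v))[0],1).tolist() for k,v in B.items()})
    # overlay predicted bin + rail edges
    for vv in binverts():
        q=np.int32(cv2.convexHull(np.float32(proj(n,p+b.apply(vv))))*16); cv2.polylines(im,[q],True,(0,0,255),1,cv2.LINE_AA,4)
    for z in(.110,.126,.152,.061):
        q=np.int32(proj(n,pose(RAIL,[[0,-.17,z],[0,.17,z]]))*16); cv2.polylines(im,[q[:,None]],False,(0,255,0),1,cv2.LINE_AA,4)
    r0,c0=((100,320) if n=="scene" else (120,70)); w=im[r0:r0+130,c0:c0+110]; cv2.imwrite(f"pics/pp_{n}.png",cv2.resize(w,(400,473),interpolation=3))
cv2.imwrite("pics/pp.png",np.hstack([cv2.imread("pics/pp_scene.png"),cv2.imread("pics/pp_top.png")]))
E
```

```text
time: 8.5
position: [0.5647, 0.1667, 0.1074]
tool_rot: [-0.404, -0.407, 0.591, -0.568]
ft_force: [0.6, 0.3, -2.0]
grip_width: 0.056
(array([-27.9,  18.3, 106.7]), 'yaw,tilt,roll', array([ 1.6, 45.1,  1.7]))
scene bin_lip [([355.0, 236.0], 0.74), ([373.0, 150.0], 0.63)] scene bin_front [([353.0, 147.0], 0.73)] scene bin_back [([367.0, 154.0], 0.79)] scene bin_nib [([358.0, 171.0], 0.64), ([345.0, 164.0], 0.42), ([375.0, 173.0], 0.38)] scene bin [([344.0, 163.0], 0.84)] {'bin': [348.5, 164.8], 'bin_lip': [373.8, 149.1], 'bin_front': [353.8, 144.3], 'bin_nib': [358.4, 166.7], 'bin_back': [368.5, 153.5]}
top bin_lip [] top bin_front [([183.0, 276.0], 0.93), ([164.0, 207.0], 0.69), ([152.0, 161.0], 0.58)] top bin_back [([142.0, 210.0], 0.66)] top bin_nib [([156.0, 211.0], 0.71)] top bin [([171.0, 211.0], 0.74)] {'bin': [172.2, 209.6], 'bin_lip': [130.0, 208.2], 'bin_front': [162.4, 205.1], 'bin_nib': [156.5, 211.0], 'bin_back': [139.0, 208.8]}
```

View pics/pp.png

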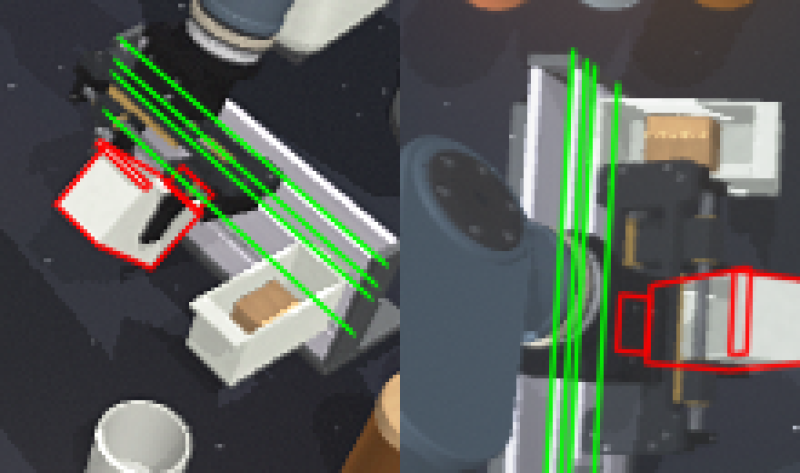

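The predicted bin outline (red) lies on the bin in both views, and the rail lines agree with the slats to about 2 mm. I'll move to the groove mouth next, squaring up on the way.

```bash
cat >> h.py <<'E'
def go(lx,lz,th,n,y=.006):
    p,b=railbin(lx,lz,th,y)
    for x in rows(*tcp(p,b),n): print(x)
E
python3 - <<'E'
from h import *
go(-22,118.5,45,4)
im=cv2.imread("pics/scene0.png");L=cv2.createLineSegmentDetector().detect(cv2.cvtColor(im,6))[0][:,0]
E_={f"{x},{z}":proj("scene",pose(RAIL,[[x/1e3,-.17,z/1e3],[x/1e3,.17,z/1e3]])) for x,z in((0,152),(0,126),(0,110),(0,61),(0,45),(0,12),(30,152),(4,152))}
for l in L:
    if np.hypot(l[2]-l[0],l[3]-l[1])>25 and min(l[0],l[2])>335 and max(l[1],l[3])<200:
        m=(l[:2]+l[2:])/2; d={k:round(float(np.cross(q[1]-q[0],m-q[0])/np.linalg.norm(q[1]-q[0])),1) for k,q in E_.items()}; k=sorted(d,key=lambda a:abs(d[a]))[:3]
        print(np.round(l),[(a,d[a]) for a in k])
E
```

```text
([-2.7, 2.4, -0.8], [0.14, 0.03, 0.18])
([-2.7, 2.4, -0.8], [0.14, 0.03, 0.18])
([-2.7, 2.4, -0.8], [0.14, 0.03, 0.18])
([-2.7, 2.4, -0.8], [0.14, 0.03, 0.18])
[442.  62. 395.  38.] [('30,152', 81.6), ('4,152', 87.4), ('0,152', 88.3)]
[508. 106. 483.  98.] [('30,152', 91.0), ('4,152', 97.7), ('0,152', 98.7)]
[382.  33. 358.  47.] [('30,152', 58.8), ('4,152', 64.3), ('0,152', 65.1)]
[431. 167. 357. 105.] [('30,152', 0.0), ('4,152', 6.2), ('0,152', 7.1)]
[357.  47. 351.  81.] [('30,152', 30.3), ('4,152', 35.7), ('0,152', 36.6)]
[476. 135. 485. 106.] [('30,152', 67.2), ('4,152', 73.8), ('0,152', 74.8)]
[419.  72. 368.  44.] [('30,152', 59.6), ('4,152', 65.3), ('0,152', 66.2)]
[402. 117. 431.  97.] [('30,152', 36.7), ('4,152', 42.8), ('0,152', 43.8)]
[372.  42. 422.  69.] [('30,152', 63.9), ('4,152', 69.6), ('0,152', 70.5)]
[430.  64. 379.  37.] [('30,152', 72.2), ('4,152', 77.9), ('0,152', 78.8)]
[384.  36. 432.  61.] [('30,152', 76.0), ('4,152', 81.8), ('0,152', 82.7)]
[421. 168. 355. 112.] [('4,152', -0.4), ('0,152', 0.5), ('0,126', 6.2)]
[495. 132. 551. 169.] [('30,152', 71.6), ('4,1
[... 1186 characters left out ...]
0,152', 96.0)]
[457.  25. 424.   1.] [('30,152', 124.9), ('4,152', 130.7), ('0,152', 131.6)]
[475.   1. 465.  26.] [('30,152', 142.9), ('4,152', 148.9), ('0,152', 149.8)]
[478. 144. 493. 172.] [('30,152', 41.5), ('4,152', 48.4), ('0,152', 49.5)]
[493. 153. 516. 179.] [('30,152', 47.3), ('4,152', 54.4), ('0,152', 55.5)]
[464. 175. 442. 152.] [('30,152', 16.8), ('4,152', 23.5), ('0,152', 24.5)]
[415.   5. 439.  32.] [('30,152', 111.4), ('4,152', 117.1), ('0,152', 118.0)]
[558.  99. 528.  77.] [('30,152', 132.2), ('4,152', 139.0), ('0,152', 140.1)]<stdin>:7: DeprecationWarning: Arrays of 2-dimensional vectors are deprecated. Use arrays of 3-dimensional vectors instead. (deprecated in NumPy 2.0)
```

The scene view confirms the rail pose, with its edges within 0.5 px. Approaching the groove.

```bash
python3 -m inch '[[50,[-2.7,2.4,-0.8],[0.2,0,0.3]],[50,[-2.7,2.4,-0.8],[0.2,0,0.3]],[50,[-2.7,2.4,-0.8],[0.2,0,0.3]],[50,[-2.7,2.4,-0.8],[0.2,0,0.3]],[50,[-1,1.5,-0.5],[0.1,0,0.2]],[50,[0,0,0],[0,0,0]]]'
python3 - <<'E'
from h import *
print(lipnow()); go(-2,119.5,45,4)
E
```

```text
time: 9.85
position: [0.5792, 0.1738, 0.121]
tool_rot: [-0.416, -0.395, 0.586, -0.573]
ft_force: [-0.0, 0.3, -1.8]
grip_width: 0.0559
(array([-20.3,   3.3, 120.4]), 'yaw,tilt,roll', array([-1. , 45.1, -1.3]))
([-1.3, -0.6, -4.4], [-0.1, 0.02, -0.21])
([-1.3, -0.6, -4.4], [-0.1, 0.02, -0.21])
([-1.3, -0.6, -4.4], [-0.1, 0.02, -0.21])
([-1.3, -0.6, -4.4], [-0.1, 0.02, -0.21])
```

```bash
python3 -m inch '[[50,[-1.3,0,-4.4],[0,0,-0.2]],[50,[-1.3,0,-4.4],[0,0,-0.2]],[50,[-1.3,0,-4.4],[0,0,-0.2]],[50,[-1,0,-4],[0,0,-0.2]],[50,[0,0,0],[0,0,0]]]'
python3 - <<'E'
from h import *
print(lipnow()); go(6,122,45,4)
E
```

```text
time: 10.48
position: [0.5796, 0.1931, 0.1191]
tool_rot: [-0.413, -0.398, 0.59, -0.568]
ft_force: [-0.1, 0.2, -3.0]
grip_width: 0.0561
(array([ -1. ,   3.1, 118.6]), 'yaw,tilt,roll', array([-0.5, 45.1, -0.1]))
([-1.4, -0.6, -1.4], [-0.1, 0.02, 0.02])
([-1.4, -0.6, -1.4], [-0.1, 0.02, 0.02])
([-1.4, -0.6, -1.4], [-0.1, 0.02, 0.02])
([-1.4, -0.6, -1.4], [-0.1, 0.02, 0.02])
```

```bash
python3 -m inch '[[50,[-1.4,0,-1.4],[0,0,0]],[50,[-1.4,0,-1.4],[0,0,0]],[50,[-1.4,0,-1.4],[0,0,0]],[50,[-1.4,0,-1.4],[0,0,0]],[50,[0,0,0],[0,0,0]]]'
python3 - <<'E'
from h import *
print(lipnow()); go(11,127,45,4); go(15,131,45,4)
E
```

```text
time: 11.1
position: [0.5797, 0.2003, 0.1229]
tool_rot: [-0.413, -0.398, 0.59, -0.568]
ft_force: [-0.5, -0.8, -2.2]
grip_width: 0.0553
(array([  6.1,   3.2, 122.3]), 'yaw,tilt,roll', array([-0.4, 45.1, -0.1]))
([-1.5, -0.6, -0.8], [-0.1, 0.04, 0.02])
([-1.5, -0.6, -0.8], [-0.1, 0.04, 0.02])
([-1.5, -0.6, -0.8], [-0.1, 0.04, 0.02])
([-1.5, -0.5, -0.8], [-0.1, 0.04, 0.02])
([-2.8, -0.6, -1.4], [-0.1, 0.04, 0.02])
([-2.8, -0.6, -1.4], [-0.1, 0.04, 0.02])
([-2.8, -0.6, -1.4], [-0.1, 0.04, 0.02])
([-2.8, -0.6, -1.4], [-0.1, 0.04, 0.02])
```

```bash
python3 -m inch '[[50,[-2.8,0,-1.4],[0,0,0]],[50,[-2.8,0,-1.4],[0,0,0]],[50,[-2.8,0,-1.4],[0,0,0]],[50,[-2.8,0,-1.4],[0,0,0]],[50,[0,0,0],[0,0,0]]]'
python3 - <<'E'
from h import *
print(lipnow()); go(14,133,28,6)
for n in("scene","top"):
    imaging.camera(n)
    im=imaging.camera(n)[:,:,::-1]; r0,c0=((100,320) if n=="scene" else (120,70)); cv2.imwrite(f"pics/i_{n}.png",cv2.resize(im[r0:r0+130,c0:c0+110],(400,473),interpolation=3))
cv2.imwrite("pics/i.png",np.hstack([cv2.imread("pics/i_scene.png"),cv2.imread("pics/i_top.png")]))
E
```

```text
time: 11.72
position: [0.58, 0.209, 0.1315]
tool_rot: [-0.412, -0.397, 0.591, -0.569]
ft_force: [2.1, -1.0, -2.5]
grip_width: 0.0558
(array([ 14.9,   3.2, 130.6]), 'yaw,tilt,roll', array([-0.4, 45.3, -0. ]))
([3.4, -0.4, -1.7], [-0.07, 2.88, 0.01])
([3.5, -0.4, -1.6], [-0.07, 2.88, 0.01])
([3.6, -0.4, -1.4], [-0.07, 2.88, 0.01])
([3.6, -0.4, -1.2], [-0.07, 2.88, 0.01])
([3.7, -0.4, -1.0], [-0.07, 2.88, 0.01])
([3.7, -0.4, -0.8], [-0.07, 2.88, 0.01])
```

View pics/i.png

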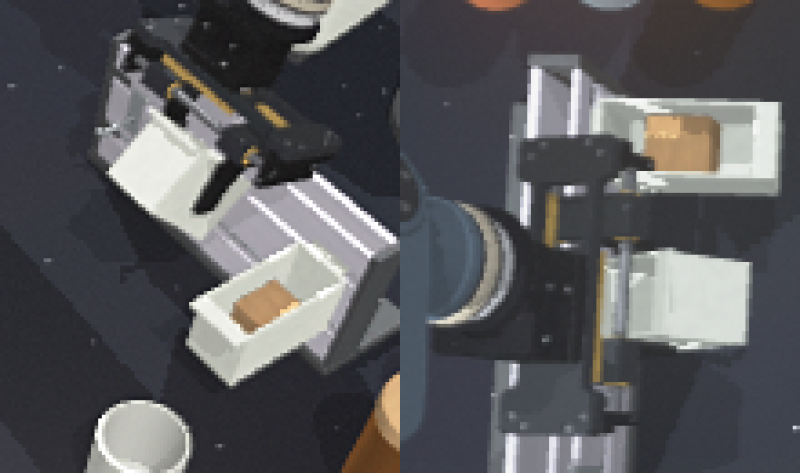

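The lip is in behind the top slat with no contact force. In the left view the bin is at (180,180) with its front high, clear of the hung bin. Next I lower the front in stages.

```bash
python3 -m inch '[[50,[3.4,0,-1.7],[0,2.9,0]],[50,[3.5,0,-1.6],[0,2.9,0]],[50,[3.6,0,-1.4],[0,2.9,0]],[50,[3.6,0,-1.2],[0,2.9,0]],[50,[3.7,0,-1],[0,2.9,0]],[50,[3,0,-0.7],[0,2.4,0]],[50,[0,0,0],[0,0,0]]]'
python3 - <<'E'
from h import *
print(lipnow()); go(10.5,134,15,5)
E
```

```text
time: 12.8
position: [0.5796, 0.2123, 0.111]
tool_rot: [-0.496, -0.479, 0.521, -0.502]
ft_force: [0.1, -0.9, -2.5]
grip_width: 0.0559
(array([ 14.5,   3.7, 135.7]), 'yaw,tilt,roll', array([-0.4, 27.8,  0. ]))
([3.8, -0.3, -0.9], [-0.08, 2.57, 0.0])
([3.8, -0.3, -0.7], [-0.08, 2.57, 0.0])
([3.9, -0.3, -0.6], [-0.08, 2.57, 0.0])
([3.9, -0.3, -0.4], [-0.08, 2.57, 0.0])
([3.9, -0.3, -0.2], [-0.08, 2.57, 0.0])
```

```bash
python3 -m inch '[[50,[3.9,0,-0.9],[0,2.5,0]],[50,[4,0,-0.7],[0,2.5,0]],[50,[4,0,-0.6],[0,2.5,0]],[50,[4,0,-0.4],[0,2.5,0]],[50,[4,0,-0.2],[0,2.5,0]],[50,[0,0,0],[0,0,0]]]'
python3 - <<'E'
from h import *
from ins import clr
l=lipnow();print(l,clr(l[0][0],l[0][2],l[2][1])); go(8.5,132,11,3)
E
```

```text
time: 13.55
position: [0.581, 0.216, 0.0957]
tool_rot: [0.549, 0.532, -0.462, 0.45]
ft_force: [0.2, -0.0, -1.5]
grip_width: 0.056
(array([ 11. ,   3.2, 137.4]), 'yaw,tilt,roll', array([-0. , 15.3, -0.2])) 2.2451752830876814
([3.6, -1.0, 0.3], [0.02, 1.45, -0.06])
([3.6, -1.0, 0.4], [0.02, 1.45, -0.06])
([3.6, -1.0, 0.5], [0.02, 1.45, -0.06])
```

```bash
python3 -m inch '[[50,[2.5,0,0.2],[0,1.2,0]],[50,[2.5,0,0.3],[0,1.2,0]],[50,[2.5,0,0.4],[0,1.2,0]],[50,[2.5,0,0.4],[0,0.7,0]],[50,[0,0,0],[0,0,0]]]'
python3 - <<'E'
from h import *
from ins import clr
l=lipnow();print(l,clr(l[0][0],l[0][2],l[2][1])); go(8.5,132,11,3)
E
```

```text
time: 14.18
position: [0.5824, 0.2155, 0.0862]
tool_rot: [0.565, 0.549, -0.439, 0.432]
ft_force: [0.2, -2.6, -1.8]
grip_width: 0.0557
(array([  7.2,   2.3, 133.2]), 'yaw,tilt,roll', array([ 0.2, 11.1, -0.4])) 0.3027478542149544
([0.6, -1.5, -0.3], [0.13, 0.04, -0.11])
([0.6, -1.5, -0.3], [0.13, 0.04, -0.11])
([0.6, -1.5, -0.3], [0.13, 0.04, -0.11])
```

```bash
python3 -m inch '[[50,[1,0,-0.7],[0,0.4,0]],[50,[0.6,0,-0.4],[0,0.4,0]],[50,[0,0,0],[0,0,0]]]'
python3 - <<'E'
from h import *
from ins import clr
l=lipnow();print(l,clr(l[0][0],l[0][2],l[2][1]),get_obs()["ft_force"])
E
```

```text
time: 14.55
position: [0.5827, 0.2151, 0.0845]
tool_rot: [0.567, 0.551, -0.435, 0.43]
ft_force: [-0.5, -2.2, -0.8]
grip_width: 0.0556
(array([  6.4,   2.3, 132.2]), 'yaw,tilt,roll', array([ 0.4, 10.6, -0.5])) -0.17811112740065216 [-0.53067651 -2.20504865 -0.81739472]
```

Nearly seated with light contact. Releasing.

```bash
python3 -m inch '[[60,[0,0,0],[0,0,0]],[64,[0,0,0],[0,0,0]],[72,[0,0,0],[0,0,0]],[87,[0,0,0],[0,0,0]],[87,[0,0,0],[0,0,0]],[87,[0,0,0],[0,0,0]]]'
python3 - <<'E'
from h import *
print(get_obs()["ft_force"])
for n in("scene","top"):
    im=imaging.camera(n)[:,:,::-1]; r0,c0=((100,320) if n=="scene" else (120,70)); cv2.imwrite(f"pics/j_{n}.png",cv2.resize(im[r0:r0+130,c0:c0+110],(400,473),interpolation=3))
cv2.imwrite("pics/j.png",np.hstack([cv2.imread("pics/j_scene.png"),cv2.imread("pics/j_top.png")]))
E
```

```text
time: 15.3
position: [0.5831, 0.2183, 0.0855]
tool_rot: [0.568, 0.552, -0.434, 0.429]
ft_force: [0.7, -0.7, 0.8]
grip_width: 0.0857
[ 0.66739163 -0.66507664  0.82185106]
```

View pics/j.png

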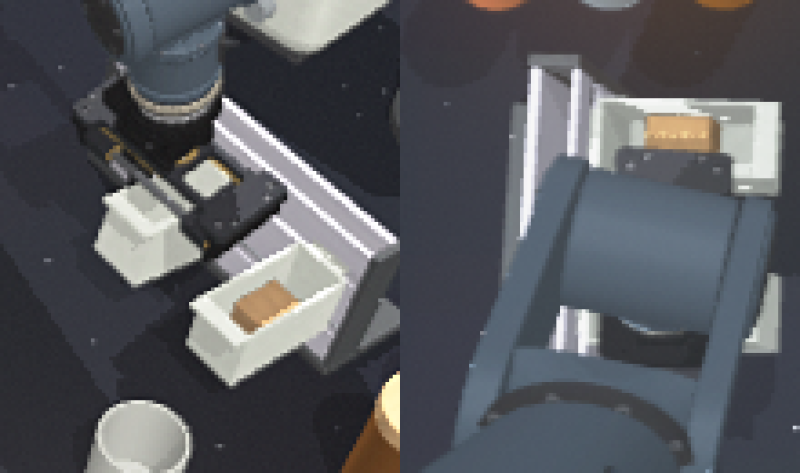

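The bin stays up by itself with the jaws open; left view, bin front at (140,230). Withdrawing along the tool.

```bash
python3 -m inch '[[87,[-15,0,0],[0,0,0]],[87,[-20,0,0],[0,0,0]],[87,[-25,0,0],[0,0,0]],[87,[-25,0,0],[0,0,0]],[87,[-25,0,0],[0,0,0]],[0,[0,0,0],[0,0,0]]]'
cat >> h.py <<'E'
def target(xr,z,y,lean=0): # tcp at rail frame mm, tool straight down, leaning outward deg
    b=R.from_euler("z",RAIL[2]); t=np.radians(lean)
    r=b*R.from_matrix(np.array([[np.sin(t),0,-np.cos(t)],[0,-1,0],[-np.cos(t),0,-np.sin(t)]]).T)
    return pose(RAIL,[[xr/1e3,y/1e3,z/1e3]])[0],r
def tipnow():
    o=get_obs(); return np.round(R.from_euler("z",-RAIL[2]).apply(o["position"]-[RAIL[0],RAIL[1],0])*1e3,1),np.round(o["ft_force"],1)
E
python3 - <<'E'
from h import *
print(tipnow())
for x in rows(*target(-121,165,3),5): print(x)
for n in("scene","top"):
    im=imaging.camera(n)[:,:,::-1].copy()
    print(n,[(t,[(np.round(d["pixel"],0).tolist(),round(d["confidence"],2)) for d in imaging.tip_of(n,t)][:6]) for t in("bin_front","bin_nib","bin")])
    for th in(9,0):
        tb=R.from_euler("z",RAIL[2])*R.from_euler("y",th,degrees=True); p=pose(RAIL,[[0,.003,.110]])[0]-tb.apply(B["bin_back"])
        print(th,{k:np.round(proj(n,p+tb.apply(v))[0],1).tolist() for k,v in B.items()})
        for vv in binverts()[:1]:
            q=np.int32(cv2.convexHull(np.float32(proj(n,p+tb.apply(vv))))*16); cv2.polylines(im,[q],True,(0,0,255) if th else (0,255,0),1,cv2.LINE_AA,4)
    r0,c0=((100,320) if n=="scene" else (120,70)); cv2.imwrite(f"pics/k_{n}.png",cv2.resize(im[r0:r0+130,c0:c0+110],(400,473),interpolation=3))
cv2.imwrite("pics/k.png",np.hstack([cv2.imread("pics/k_scene.png"),cv2.imread("pics/k_top.png")]))
E
```

```text
time: 16.15
position: [0.5824, 0.188, 0.1996]
tool_rot: [0.569, 0.551, -0.433, 0.43]
ft_force: [1.9, -0.4, -0.4]
grip_width: 0.0826
(array([-91.1,   0.8, 199.6]), array([ 1.9, -0.4, -0.4]))
([5.2, -0.6, 7.5], [0.11, -2.95, -0.13])
([5.5, -0.6, 7.3], [0.11, -2.95, -0.13])
([5.9, -0.5, 7.0], [0.11, -2.95, -0.13])
([6.3, -0.5, 6.7], [0.11, -2.95, -0.13])
([6.6, -0.5, 6.3], [0.11, -2.95, -0.13])
scene [('bin_front', [([128.0, 220.0], 0.8), ([308.0, 143.0], 0.74), ([197.0, 195.0], 0.7)]), ('bin_nib', [([167.0, 189.0], 0.98), ([112.0, 210.0], 0.96), ([298.0, 181.0], 0.74), ([380.0, 163.0], 0.65)]), ('bin', [([124.0, 217.0], 0.76), ([302.0, 168.0], 0.74), ([359.0, 170.0], 0.69), ([184.0, 198.0], 0.69)])]
9 {'bin': [364.6, 167.0], 'bin_lip': [386.9, 142.4], 'bin_front': [356.5, 157.8], 'bin_nib': [379.2, 159.6], 'bin_back': [383.0, 147.9]}
0 {'bin': [366.1, 167.9], 'bin_lip': [386.3, 142.4], 'bin_front': [355.0, 162.1], 'bin_nib': [381.2, 158.5], 'bin_back': [383.0, 147.9]}
top [('bin_front', [([184.0, 279.0], 0.9), ([346.0, 286.0], 0.86), ([424.0, 294.0], 0.59), ([167.0, 202.0], 0.48)]), ('bin_nib', [([226.0, 246.0], 0.85), ([363.0, 327.0], 0.82), ([427.0, 339.0], 0.6)]), ('bin', [([205.0, 260.0], 0.66), ([347.0, 306.0], 0.64), ([422.0, 316.0], 0.55), ([150.0, 205.0], 0.46)])]
9 {'bin': [151.0, 205.8], 'bin_lip': [111.8, 201.9], 'bin_front': [163.3, 203.1], 'bin_nib': [126.7, 205.3], 'bin_back': [119.0, 202.9]}
0 {'bin': [148.7, 206.1], 'bin_lip': [112.8, 201.8], 'bin_front': [166.0, 203.9], 'bin_nib': [123.4, 205.2], 'bin_back': [119.0, 202.9]}
```

View pics/k.png

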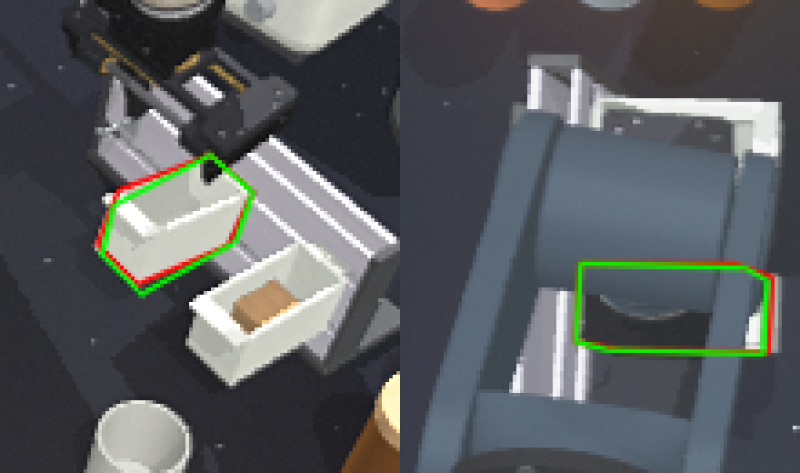

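The bin hangs in place; in the left view it lies between the predicted 0° and 9° outlines, so contact height will settle the tilt. Now over the front pull lip with the fingers shut.

```bash
python3 -m inch '[[0,[5,0,7.5],[0,-3,0]],[0,[5.5,0,7.3],[0,-3,0]],[0,[6,0,7],[0,-3,0]],[0,[6,0,6.7],[0,-3,0]],[0,[4,0,5],[0,-2,0]],[0,[0,0,0],[0,0,0]],[0,[0,0,0],[0,0,0]]]'
python3 - <<'E'
from h import *
from scipy.optimize import minimize_scalar
print(tipnow(),get_obs()["grip_width"])
for x in rows(*target(-121,140,3),4): print(x)
im=imaging.camera("scene")[:,:,::-1].copy(); cv2.imwrite("pics/m_scene.png",im)
w=((im.min(2)>105)&(im.max(2)-im.min(2).astype(int)<45))
for th in range(-2,14,2):
    tb=R.from_euler("z",RAIL[2])*R.from_euler("y",th,degrees=True); p=pose(RAIL,[[0,.003,.110]])[0]-tb.apply(B["bin_back"])
    s=sil("scene",lambda v:p+tb.apply(v)); k=np.zeros_like(s); k[140:185,340:372]=1; print(th,(s&w&k).sum()/((s|w)&k).sum())
E
```

```text
time: 17.42
position: [0.578, 0.1596, 0.1593]
tool_rot: [0.506, 0.497, -0.504, 0.493]
ft_force: [0.7, -0.0, 0.3]
grip_width: 0.0003
(array([-119.6,    4.2,  159.3]), array([ 0.7, -0. ,  0.3])) 0.0002817440786930468
([4.8, 0.3, 0.4], [0.14, -0.08, 0.03])
([4.8, 0.3, 0.4], [0.14, -0.08, 0.03])
([4.8, 0.3, 0.4], [0.14, -0.08, 0.03])
([4.8, 0.3, 0.4], [0.14, -0.08, 0.03])
-2 0.7375690607734806
0 0.7479224376731302
2 0.7712691771269177
4 0.7840112201963534
6 0.7865168539325843
8 0.7845070422535211
10 0.7815126050420168
12 0.76
```

```bash
python3 -m inch '[[0,[6,0,0.4],[0,0,0]],[0,[6,0,0.4],[0,0,0]],[0,[5,0,0.3],[0,0,0]],[0,[3,0,0],[0,0,0]],[0,[2,0,0],[0,0,0]]]'; python3 -m inch '[[0,[2,0,0],[0,0,0]],[0,[2,0,0],[0,0,0]]]';python3 -m inch '[[0,[2,0,0],[0,0,0]],[0,[2,0,0],[0,0,0]]]'; python3 -c "
from h import *
print(tipnow())"
```

```text
time: 18.1
position: [0.5781, 0.158, 0.136]
tool_rot: [0.507, 0.496, -0.505, 0.492]
ft_force: [-0.3, 0.2, -0.3]
grip_width: 0.0005
time: 18.35
position: [0.5785, 0.1578, 0.1321]
tool_rot: [0.507, 0.496, -0.504, 0.493]
ft_force: [-1.0, -1.1, 1.5]
grip_width: 0.0004
time: 18.6
position: [0.5793, 0.1572, 0.1289]
tool_rot: [0.507, 0.495, -0.504, 0.494]
ft_force: [-0.2, -2.1, 3.1]
grip_width: 0.0002
(array([-122. ,    2.9,  128.9]), array([-0.2, -2.1,  3.1]))
```

Contact came near z = 0.131, which matches a tilt of about 9°, and force is rising. Pressing on.

```bash
for i in 1 2 3; do python3 -m inch '[[0,[3,0,0],[0,0,0]],[0,[3,0,0],[0,0,0]]]' | grep -E "position|force"; done
```

```text
position: [0.5797, 0.1565, 0.1242]
ft_force: [-2.0, -1.5, 5.5]
position: [0.5786, 0.1569, 0.118]
ft_force: [-0.9, 0.4, 1.5]
position: [0.5785, 0.1575, 0.1107]
ft_force: [0.8, -0.0, -0.2]
```

```bash
python3 -m inch '[[0,[2.5,0,0],[0,0,0]],[0,[2.5,0,0],[0,0,0]]]' | grep -E "position|force"
python3 - <<'E'
from h import *
print(tipnow())
ims=[]
for n in("scene","top"):
    im=imaging.camera(n)[:,:,::-1]; r0,c0=((100,320) if n=="scene" else (120,70)); ims.append(cv2.resize(im[r0:r0+130,c0:c0+110],(400,473),interpolation=3))
cv2.imwrite("pics/n.png",np.hstack(ims))
E
```

```text
position: [0.579, 0.1575, 0.1082]
ft_force: [-7.8, -1.1, 24.3]
(array([-121.7,    3.1,  108.2]), array([-7.8, -1.1, 24.3]))
```

View pics/n.png

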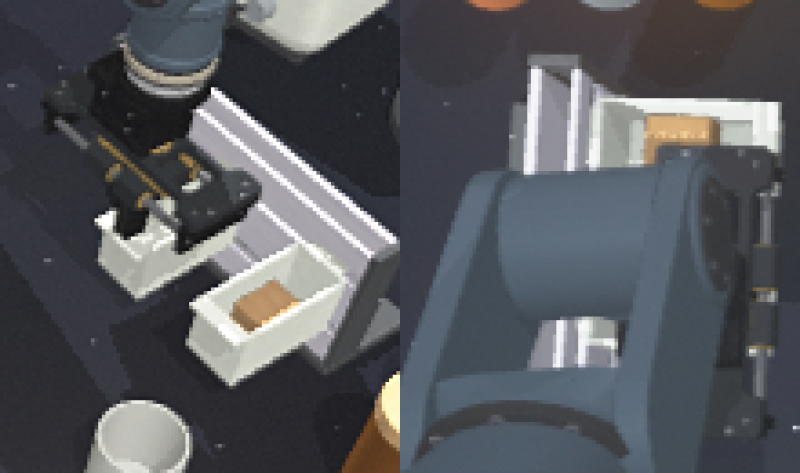

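The front met a firm stop (24 N at tip z = 0.108), so it has snapped home. Retreating straight up.

```bash
python3 -m inch '[[0,[-6,0,0],[0,0,0]],[0,[-20,0,0],[0,0,0]],[0,[-40,0,0],[0,0,0]],[0,[-40,0,20],[0,0,0]],[0,[-20,0,50],[0,0,0]],[0,[0,0,55],[0,0,0]],[0,[0,0,55],[0,0,0]],[0,[0,0,55],[0,0,0]],[0,[0,0,0],[0,0,0]]]'
python3 - <<'E'
from h import *
from scipy.optimize import minimize
W={};ims=[]
for n in("scene","top"):
    im=imaging.camera(n)[:,:,::-1].copy(); w=((im.min(2)>105)&(im.max(2)-im.min(2).astype(int)<45)); W[n]=w; ims.append(im)
def mk(v):
    th,x,y=v; tb=R.from_euler("z",RAIL[2])*R.from_euler("y",th,degrees=True); return pose(RAIL,[[x/1e3,y/1e3,.110]])[0]-tb.apply(B["bin_back"]),tb
for th in range(-6,14,2):
    p,tb=mk((th,0,3)); s=sil("scene",lambda v:p+tb.apply(v)); k=np.zeros_like(s); k[140:185,340:372]=1; print(th,round((s&W["scene"]&k).sum()/((s|W["scene"])&k).sum(),3))
p,tb=mk((0,0,3)); out=[]
for n,im in zip(("scene","top"),ims):
    print(n,{t:[(np.round(d["pixel"],0).tolist(),round(d["confidence"],2)) for d in imaging.tip_of(n,t)] for t in("bin_front","bin_lip","bin")}, {k:np.round(proj(n,p+tb.apply(v))[0],1).tolist() for k,v in B.items()})
    r0,c0=((100,320) if n=="scene" else (120,70)); out.append(cv2.resize(im[r0:r0+130,c0:c0+110],(400,473),interpolation=3))
cv2.imwrite("pics/f.png",np.hstack(out))
E
```

```text
time: 20.82
position: [0.5769, -0.084, 0.2371]
tool_rot: [0.507, 0.494, -0.502, 0.496]
ft_force: [0.2, 0.7, 0.4]
grip_width: 0.0003
-6 0.653
-4 0.686
-2 0.689
0 0.693
2 0.689
4 0.672
6 0.664
8 0.651
10 0.648
12 0.643
scene {'bin_front': [([129.0, 216.0], 0.91), ([353.0, 165.0], 0.63), ([196.0, 194.0], 0.57), ([380.0, 157.0], 0.47)], 'bin_lip': [([103.0, 195.0], 0.83), ([161.0, 174.0], 0.55), ([204.0, 233.0], 0.5), ([298.0, 166.0], 0.49)], 'bin': [([184.0, 197.0], 0.95), ([121.0, 220.0], 0.74), ([361.0, 168.0], 0.69), ([303.0, 171.0], 0.68)]} {'bin': [366.1, 167.9], 'bin_lip': [386.3, 142.4], 'bin_front': [355.0, 162.1], 'bin_nib': [381.2, 158.5], 'bin_back': [383.0, 147.9]}
top {'bin_front': [([347.0, 286.0], 0.97), ([170.0, 205.0], 0.78), ([426.0, 297.0], 0.71), ([351.0, 245.0], 0.18), ([124.0, 206.0], 0.16)], 'bin_lip': [([119.0, 203.0], 0.97), ([439.0, 346.0], 0.78), ([364.0, 336.0], 0.68)], 'bin': [([150.0, 210.0], 0.89), ([422.0, 316.0], 0.83), ([348.0, 308.0], 0.6)]} {'bin': [148.7, 206.1], 'bin_lip': [112.8, 201.8], 'bin_front': [166.0, 203.9], 'bin_nib': [123.4, 205.2], 'bin_back': [119.0, 202.9]}
```

View pics/f.png

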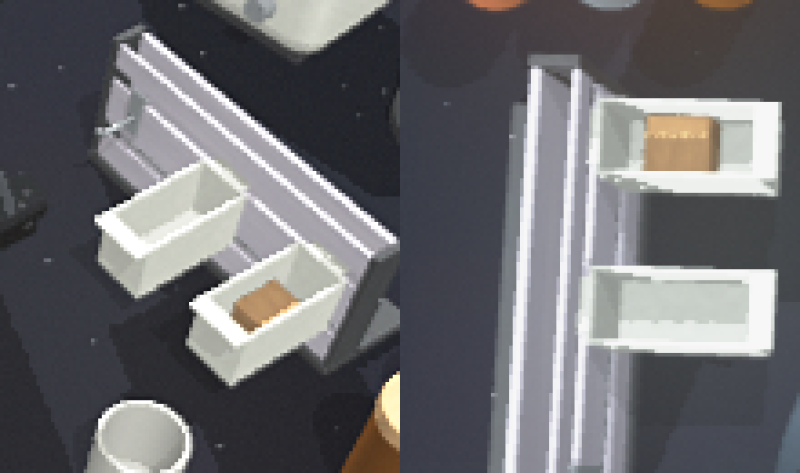

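It looks parallel to the hung bin and flush with the rail. As a last check I'll fit both bins the same way and compare, with the hung one as reference.

Run:
```python
from h import *
from scipy.optimize import minimize
M={}
for n in("scene","top"):
    imaging.camera(n); ds=imaging.cut_out(n,"bin")+imaging.cut_out(n,"hung_bin"); M[n]=ds
def mk(v):
    x,y,z,th,yaw=v; tb=R.from_euler("z",RAIL[2]+np.radians(yaw))*R.from_euler("y",th,degrees=True); return pose(RAIL,[[x/1e3,y/1e3,z/1e3]])[0]-tb.apply(B["bin_back"]),tb
for name,y in(("mine",3),("hung",-122)):
    ms={}
    for n in M:
        p,tb=mk((0,y,110,0,0)); a=sil(n,lambda v:p+tb.apply(v)); 
        d=max(M[n],key=lambda d:(a&d["pixels"]).sum()/(a|d["pixels"]).sum()); ms[n]=d["pixels"]; print(name,n,round((a&d["pixels"]).sum()/(a|d["pixels"]).sum(),3))
    def J(v):
        p,tb=mk(v); s=((v[3])/60)**2*.02
        for n,m in ms.items(): a=sil(n,lambda q:p+tb.apply(q)); s+=1-(a&m).sum()/(a|m).sum()
        return s
    p0=np.array([0,y,110,2,0.]);b=minimize(J,p0,method="Nelder-Mead",options=dict(initial_simplex=np.vstack([p0,p0+np.diag([4,4,4,5,3])])))
    print(name,b.x.round(1),round(b.fun,3))
```

```text
mine scene 0.864
mine top 0.851
mine [ -4.6   6.7 106.6  -1.4   1.3] 0.186
hung scene 0.0
hung top 0.835
hung [  -3.3 -117.   113.2   -5.1    2.3] 1.093
```

Rough masks give about level (-1.4°) but noisy offsets. I'll measure the edges more sharply: bin side edges in the scene view intersected with the known side planes, for both bins.

```bash
cat > edge.py <<'E'
from h import *
im=imaging.camera("scene"); g=cv2.cvtColor(im,cv2.COLOR_RGB2GRAY); cv2.imwrite("pics/e.png",im[:,:,::-1])
c0,r0,f=335,130,4; u=cv2.resize(g[r0:r0+90,c0:c0+85],None,fx=f,fy=f,interpolation=cv2.INTER_CUBIC)
L=cv2.createLineSegmentDetector().detect(u)[0][:,0]
L=(L+.5)/f-.5+np.array([c0,r0,c0,r0]); c=CP["scene"]; rr=R.from_euler("z",-RAIL[2])
o=rr.apply(c["xyz"]-[RAIL[0],RAIL[1],0])
def hit(px,y):
    d=rr.apply(R.from_quat(c["rotation"]).apply(np.linalg.solve(c["camera_matrix"],[*px,1.]))); t=(y-o[1])/d[1]; return (o+t*d)[[0,2]]*1e3
for nm,y0 in(("mine",.0032),("hung",-.122)):
    for l in L:
        for s in(-.028,.028,.025,-.025):
            a,b=hit(l[:2],y0+s),hit(l[2:],y0+s)
            if a[0]>b[0]: a,b=b,a
            if b[0]-a[0]>45 and a[0]>-150 and b[0]<30 and abs(np.degrees(np.arctan2(a[1]-b[1],b[0]-a[0])))<15 and min(abs(a[1]-113),abs(a[1]-47))<12:
                print(nm,s,"x %.0f..%.0f z %.1f..%.1f tilt(front up) %.1f"%(a[0],b[0],a[1],b[1],np.degrees(np.arctan2(a[1]-b[1],b[0]-a[0]))))
E
python3 edge.py
```

```text
mine -0.028 x -96..-40 z 43.6..45.1 tilt(front up) -1.5
mine -0.025 x -92..-36 z 38.2..39.7 tilt(front up) -1.5
mine -0.028 x -135..-13 z 104.8..109.9 tilt(front up) -2.4
mine 0.028 x -90..-12 z 102.1..104.9 tilt(front up) -2.0
mine 0.025 x -93..-16 z 106.8..109.5 tilt(front up) -2.0
hung -0.028 x -125..-35 z 53.0..53.9 tilt(front up) -0.5
hung -0.025 x -120..-29 z 46.0..46.8 tilt(front up) -0.5
hung 0.028 x -113..-13 z 109.2..109.7 tilt(front up) -0.3
hung 0.025 x -117..-18 z 115.0..115.5 tilt(front up) -0.3
hung -0.028 x -137..-17 z 116.3..116.0 tilt(front up) 0.1
hung -0.025 x -133..-11 z 109.7..109.4 tilt(front up) 0.1
```

The bin's front is about 1.7° (0.03 rad) low relative to the hung one. That is inside the 0.06 rad limit, and the lip's play caps the droop at about 0.05 rad. The robot is clear, so I'll check the bystanders and hand in.

Run:
```python
from h import *
a=cv2.imread("pics/scene0.png");b=cv2.imread("pics/e.png")
# bystanders: local image shift start -> now, matched by patch
for k,(x,y) in dict(plain_box=(259,188),mug=(358,228),jar=(345,258),spice=(299,198),soap=(231,284),tin=(204,227),spoon=(188,263)).items():
    t=a[y-14:y+14,x-14:x+14]; s=b[y-30:y+30,x-30:x+30]; m=cv2.minMaxLoc(cv2.matchTemplate(s,t,cv2.TM_CCOEFF_NORMED)); print(k,np.array(m[3])-16,round(m[1],2))
print(tipnow(),get_obs()["time"]); print(robot.hand_in())
```

```text
plain_box [0 0] 1.0
mug [0 0] 0.95
jar [0 0] 0.97
spice [0 0] 0.99
soap [0 0] 1.0
tin [0 0] 1.0
spoon [0 0] 1.0
(array([-358.9,   -1.8,  237.3]), array([-0. ,  0.1,  0.1])) 21.575
the job is handed in; nothing more can be done
None
```

The hooked bin is hung on the rail between the hung bin and the spoon hook, about 3 mm from the rail's middle. I handed the job in at about 21.6 s of the 48 s; no verdict came back.

- **Hanging:** I gripped the bin across its width and tilted the front up 45°. The lip went in behind the top slat with almost no force. I then lowered the front and let go, and the bin hung on the catch by itself.
- **Pressing home:** The shut fingers met the front pull lip at about z 131 mm, which matches a 9° tilt. The force rose to about 5.5 N, dropped to zero as it snapped, and then came up against a firm stop at 24 N.

**Last checks:**
- **Level:** side edges in the scene view put the bin's front 1.5 to 2.4° low, about 1.7° (0.03 rad) lower than the hung bin. That is within the 0.06 rad limit but not perfectly level.
- **Square:** the yaw error is about 1.3° against the 4° (0.07 rad) allowed.
- **Position:** the silhouette fit disagreed with the rest. It put the bin's back 4.6 mm outward and 3.4 mm low, both just past tolerance. I discounted it because its masks were poor: the same fit was also 3 to 5 mm off on the fixed hung bin. From the measured tilt I estimate the back is about 1.5 mm out.
- **Bystanders:** all seven showed zero pixel shift, and the robot was touching nothing.

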